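# Take up and lock a grinder's levelling foot

### The job

The bench grinder's front foot nearer the robot is still loose: wind its square-ended levelling screw down (clockwise) by feel until it firmly bears on its pad, without jacking the grinder up. Then, without upsetting that setting, run the jam nut below it down against the foot lug and nip it tight so that the screw is locked, without forcing it. Do not knock the grinder or the other things on the bench.

Things in the scene. Friction and masses are not known exactly. Their poses are not given: they have to be found in the camera images.
- grinder: Red twin-wheel bench grinder on a grey footed base plate; fixed. Origin: on the axis of the front foot nearer the robot, at bench level; z up, x along the wheel spindle to the other front foot (260 mm away, looks the same, already locked: leave it), y to the rear. Guards and tool rests (to 280 mm high) begin at y = +85 mm; the space above the foot and in front of it is free.
- lug_top (a point): Centre of the top face of that foot's lug, on the screw's axis, 52 mm above the bench; axes as the grinder's. The lug is grey, round in front, 56 mm diameter, 22 mm thick. The jam nut seats on this face.
- levelling_screw: Upright steel M20 screw (20 mm diameter, 2.5 mm pitch) in that foot. Origin: on its axis, at bench level; z up. Clockwise from above drives it down; the jam nut rides round with it. Its tip is at first 0.2 to 1.6 rad of turn short of its pad, too little to see. It runs at about 0.2 N m and stays where it is left.
- screw_square (a point): Middle of the milled square end of the screw, 90 mm above the bench: 14 mm across flats, 16 mm high (82 to 98 mm); x and y are normal to its flats. Once the screw bears, its turning torque climbs from 0.2 N m by about 2 N m per rad: 0.5 to 0.75 N m is right (45 to 80 N on the pad); over 0.95 N m jacks the grinder up.
- jam_nut: Steel hexagon nut on the screw, below the square; 30 mm across flats, 34.6 mm over corners, 16 mm high, the lowest 3 mm a round 33 mm collar. Origin: on the axis in its lower face, at first 0.7 to 1.5 mm above the lug; z up, y normal to a pair of flats (flats every 60 degrees), x to a corner. Clockwise from above drives it down 2.5 mm per turn; it runs at about 0.1 N m.
- nut_mid (a point): Centre of the jam nut, 8 mm above its lower face; axes as the nut's. When the screw bears, 0.4 to 2.8 rad of turn remain until the nut seats. Then its turning torque climbs from 0.1 N m by about 2 N m per rad: 0.95 to 1.25 N m is a good nip (140 to 200 N clamp), over 1.5 N m is too much. It stays where it is left.
- foot_pad: Round levelling pad under that foot, rubber below (56 mm diameter), steel above (44 mm), top 14 mm above the bench; fixed. Origin under its centre, on the screw's axis. It gives about 1 micrometre per newton.
- spirit_level: Aluminium spirit level 230 x 24 x 46 mm, lying loose in front of the grinder; origin under its centre, x along it. Leave it
- spare_nut: Loose smaller hexagon nut, 24 mm across flats, 13 mm high, on the bench 9 to 14 cm from the foot; origin under its centre. Leave it
- screwdriver: Screwdriver 200 mm long, lying loose; origin under its middle, x towards the tip. Leave it
- hammer: Hammer 260 mm long, lying loose; origin under its middle, x towards the head. Leave it
- spray_can: Spray can 60 mm diameter, 160 mm high, standing loose; origin under its centre. Leave it
- spare_wheel: Grey spare grinding wheel 150 mm diameter, 20 mm thick, lying loose; origin under its centre. Leave it
- parts_tin: Open steel parts tin 130 x 90 x 45 mm, loose; origin under its centre. Leave it
Things that resemble listed ones, but are neither listed nor needed, are in the scene too. There is more than one size of the foot_pad; the job needs the smallest.

How it is judged:
On the way, in this order (a step that is already met when the one before it is completed fails the run):
1. the levelling screw bears on its pad (over 25 N on the pad) (contact force between levelling_screw and foot_pad above 25 N), for 0.2 s.
2. the jam nut is nipped against the foot lug (clamp over 120 N) and the screw still bears on its pad (contact force between jam_nut and grinder above 120 N and contact force between levelling_screw and foot_pad above 15 N), for 0.2 s.
At the end, for the whole second after the job is handed in: The levelling screw still bears on its pad with 15 to 110 N, the jam nut is clamped on the foot lug with over 120 N (and never over 250 N), and both are at rest (under 0.05 rad/s) (all of step 2 and contact force between levelling_screw and foot_pad below 110 N and angular speed of each of jam_nut, levelling_screw below 0.05 rad/s); the robot touches nothing.
It fails at once if the screw is driven hard into its pad and jacks the grinder up (over 110 N on the pad) (contact force between levelling_screw and foot_pad above 110 N).
It fails at once if the jam nut is overtightened (clamp over 250 N) (contact force between jam_nut and grinder above 250 N).
It fails at once if the gripper is driven against the grinder or its foot lug (over 30 N) (contact force between any of the arm, the fingers and grinder above 30 N).
It fails at once if a loose thing on the bench is pushed more than 30 mm (distance of any of spirit_level, spare_nut, screwdriver, hammer, spray_can, spare_wheel, parts_tin from where it was at the start of the episode above 0.03 m).
It also fails if it takes over 70 s, if anything falls off the work surface, if the arm or the gripper's body presses on something with over 40 N, if the wrist force passes 120 N, or if a joint passes its speed limit or range.

### The arm

A 6-joint arm with a two-finger parallel gripper is mounted at the origin on the work surface. World frame = base frame: x ahead of the robot, y to its left, z up, the work surface at z = 0. Lengths are in m, angles in rad, forces in N, time in s.
With the tool pointing down it reaches from about 0.325 to 0.775 m from the base axis. Payload 5.5 kg.
Tool frame: the origin (TCP) lies midway between the tips of the shut fingers; the grasp point (between the pads) lies 19 mm behind it; z points along the fingers, y is the line along which they close (so a half turn about z gives the same grasp; the last joint's range is limited). The gripper opens to 85 mm and grips with 20 to 120 N. Pads are 22 mm wide; open, the fingers measure 114 mm over their backs; the gripper's body (76 mm by 85 mm) begins 54 mm behind the grasp point. The pads swing forward as they close: fully open they stand 13 mm farther back than shut.
Start: joints at [-1.16, 0.091, 1.231, -0, 1.82, -0.057], TCP at [0.271, -0.536, 0.231] pointing down, gripper open.
Joint ranges: [-2.87, 2.87], [-0.86, 2.18], [0.17, 2.46], [-1.51, 4.65], [0.06, 2.69], [-2.65, 2.65]. Speed limits (rad/s): [2.57, 2.57, 3.01, 3.14, 3.14, 3.14].

### API

Orientations are given as a unit quaternion [w, x, y, z].
In Python, from plant import robot gives the robot as it stands. The module is installed in compiled form; this text tells all that it offers.
- The arm moves only by the tool move_arm, never from a script. Its argument "plan" is a list of rows, each an object of numbers: "tx", "ty", "tz": the shift along the world's x, y, z in cm; "rx", "ry", "rz": the turn, a rotation vector about the world's x, y, z in rad; "gripper": the finger opening in cm, from 0 to 8.54. A call has exactly 5 rows; each row is the pose to reach, as a shift and turn from the pose commanded when the call began; what a row does not reach only later rows make up. A row lasts 1/12 s, in which the tool goes at most 41.7 mm and 7.16 degrees, less where a joint would pass 70% of its speed; a pose out of reach is approached as far as the arm can. A call with a gripper value outside its range is refused whole. The fingers move at their own pace and stop on an object; the grip force is fixed at half the most. Time passes only in rows, so rows that repeat a pose let the fingers close, or fill a call up. It gives the time, the measured TCP pose, the force, the opening and the grip force at its end, in the units of the state.
- robot.observe(): the state, without advancing time (a new reading comes with each control period).
- robot.camera(name): name is "side" or "top" or "wrist"; returns the picture (480x640x3 uint8, red, green, blue); there is no depth.
- robot.calibration(name): a dict with "fx", "fy", "cx", "cy" (pixels), "view" (4x4, takes a point from world to camera coordinates). Camera axes: x right, y down, z forward; pixel columns grow to the right and rows downward; lengths in m; the calibration is good to about 2 mm. The wrist camera is an equidistant fisheye: a pixel r from the principal point sees the ray r / f radians off the axis. A picture is of the moment at which its call begins: read the wrist's pose just before it. calibration takes no time and is no camera call; for the wrist camera it gives the pose at the moment of the call.
- robot.job_done(): hands the job in; it is judged then, once.
The state is a dict: "clock": time; "q": joint angles; "joint_vel": joint speeds; "tau": joint torques, N m; "position": TCP position; "tool_rot": TCP orientation; "contact_force": force on the tool from outside, world axes, zero at the start; "torque": the same for the moment, N m; "width": opening from 0.0 (shut) to 1.0 (fully open); "gripper_force": force on a finger pad.
Only numpy, scipy, OpenCV 4.12 (cv2) and the standard library are available. Lean on these libraries where they do the work, as an engineer would, in place of code of your own. Each camera call takes 0.05 s, during which the arm holds its last target. There are 200 camera calls.

## Working session

There is one attempt and no reset: what is moved stays moved. The work goes in short steps, Python scripts to look and compute and a tool call to move; the robot and the scene stay as the last step left them, time stands still between calls to the robot, and variables do not carry over. Pictures are saved under pics/ and viewed, at most 10 in all, crops included, and the job is handed in when it is done.

Besides the shell and the picture viewer there is one more tool, called after "Request:" as name(argument=value, ...), one argument or row to a line, values as JSON. move_arm: Moves the arm, as the interface text tells. Its arguments: {"type":"object","properties":{"plan":{"type":"array"}},"required":["plan"]}

```bash
mkdir -p pics
cat > h.py <<'E'
import numpy as np, cv2
from plant import robot
def ray(cal,u,v,fish=False):
    V=np.array(cal["view"]);R=V[:3,:3];c=-R.T@V[:3,3]
    x=(u-cal["cx"])/cal["fx"];y=(v-cal["cy"])/cal["fy"]
    if fish:
        r=np.hypot(x,y);d=np.array([x/r*np.sin(r),y/r*np.sin(r),np.cos(r)]) if r>1e-9 else np.array([0,0,1.])
    else: d=np.array([x,y,1.])
    d=R.T@d
    return c,d/np.linalg.norm(d)
def onz(cal,u,v,z,fish=False):
    c,d=ray(cal,u,v,fish);return c+d*(z-c[2])/d[2]
def proj(cal,p,fish=False):
    V=np.array(cal["view"]);q=V[:3,:3]@np.array(p)+V[:3,3]
    if fish:
        t=np.arctan2(np.hypot(q[0],q[1]),q[2]);n=np.hypot(q[0],q[1])+1e-12
        return cal["cx"]+cal["fx"]*t*q[0]/n,cal["cy"]+cal["fy"]*t*q[1]/n
    return cal["cx"]+cal["fx"]*q[0]/q[2],cal["cy"]+cal["fy"]*q[1]/q[2]
def meet(a,b):
    (c1,d1),(c2,d2)=a,b
    A=np.stack([d1,-d2],1);s=np.linalg.lstsq(A,c2-c1,rcond=None)[0]
    p,q=c1+s[0]*d1,c2+s[1]*d2
    return (p+q)/2,np.linalg.norm(p-q)
E
python3 - <<'E'
from h import *
for n in("top","side","wrist"):
    im=robot.camera(n);cv2.imwrite(f"pics/{n}0.png",im[:,:,::-1]);
    c=robot.calibration(n);print(n,{k:np.round(v,3).tolist() for k,v in c.items()})
s=robot.observe();print(s)
E
```

```text
top {'fx': 503.909, 'fy': 503.909, 'cx': 326.309, 'cy': 235.079, 'view': [[0.02, -1.0, -0.002, -0.21], [-0.974, -0.019, -0.224, 0.515], [0.224, 0.006, -0.975, 0.796], [0.0, 0.0, 0.0, 1.0]]}
side {'fx': 614.904, 'fy': 614.904, 'cx': 320.379, 'cy': 237.556, 'view': [[0.977, -0.215, 0.008, -0.548], [-0.131, -0.628, -0.767, 0.017], [0.17, 0.748, -0.641, 1.13], [0.0, 0.0, 0.0, 1.0]]}
wrist {'fx': 371.648, 'fy': 371.648, 'cx': 316.904, 'cy': 236.422, 'view': [[0.45, -0.893, -0.001, -0.598], [-0.845, -0.426, 0.324, -0.042], [-0.29, -0.145, -0.946, 0.381], [0.0, 0.0, 0.0, 1.0]]}
{'clock': 0.15, 'q': array([-1.15971594e+00,  9.16917231e-02,  1.23164365e+00, -2.92676593e-05,
        1.81981256e+00, -5.67212542e-02]), 'joint_vel': array([-1.03365739e-03, -2.47611217e-03, -3.99752911e-03, -2.19518641e-03,
       -5.80468583e-04,  2.67528655e-05]), 'tau': array([ 2.23561990e-03, -4.59371459e+01, -4.18526387e+01,  5.17600051e-05,
        9.54556803e-03, -3.31136300e-05]), 'position': array([ 0.27044233, -0.53533879,  0.23038773]), 'tool_rot': array([-7.62964437e-04,  9.72770229e-01,  2.31770308e-01, -1.51025127e-04]), 'contact_force': array([ 0.17407625, -0.06650189,  0.33631323]), 'torque': array([-0.07570302,  0.02574197,  0.01791396]), 'gripper_force': 0.0, 'width': 0.9988161373480721}
```

View pics/top0.png

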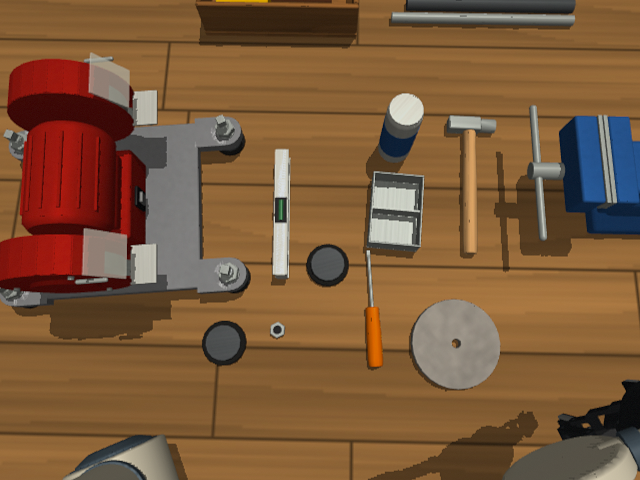

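View pics/side0.png

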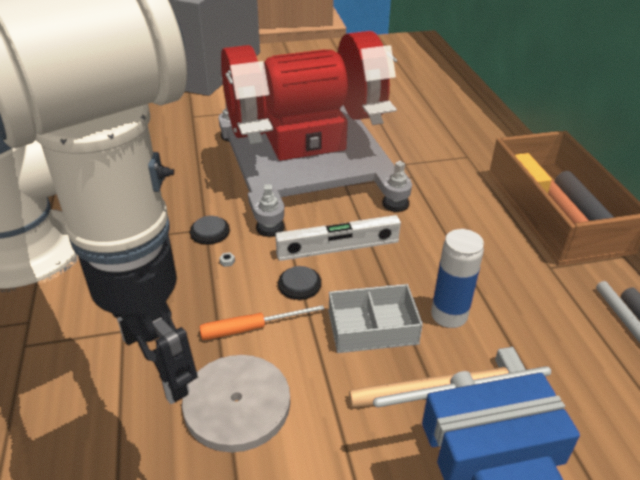

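The top view has four feet. The front near one is at (228,272), the front far one at (224,130), and the rear ones at (15,142) and (15,295). By the description the target is (228,272), which is (268,205) in the side view. Close crop to check that.

Run:
```python
from h import *
t=cv2.imread("pics/top0.png")[240:305,195:265];s=cv2.imread("pics/side0.png")[170:245,235:305]
a=cv2.resize(t,(400,371),interpolation=cv2.INTER_CUBIC);b=cv2.resize(s,(373,400),interpolation=cv2.INTER_CUBIC)
o=np.zeros((400,773,3),np.uint8);o[:371,:400]=a;o[:,400:]=b;cv2.imwrite("pics/crop.png",o)
c=robot.calibration("top");print(onz(c,229,268,.098),onz(c,225,128,.098))
```

```text
[ 0.45308743 -0.04622524  0.098     ] [ 0.69299903 -0.0243104   0.098     ]
```

View pics/crop.png

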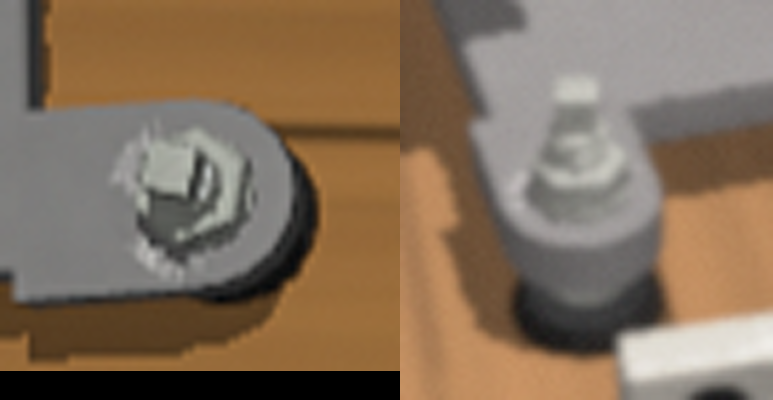

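Run:
```python
from h import *
t=robot.calibration("top");s=robot.calibration("side")
print(onz(t,224.75,268.9,.098),onz(s,268.2,185.6,.098),meet(ray(t,224.75,268.9),ray(s,268.2,185.6)))
# base-plate front edge direction at foot sides, far foot square
print(onz(t,220,128,.098), onz(t,277,330,.013), onz(t,281,275,.046))
```

```text
[ 0.45151139 -0.03955655  0.098     ] [ 0.45470483 -0.03791698  0.098     ] (array([ 0.45293332, -0.03974558,  0.09906061]), np.float64(0.0031377121926672116))
[ 0.69283974 -0.01581914  0.098     ] [ 0.36086612 -0.11821053  0.013     ] [ 0.45107995 -0.12443356  0.046     ]
```

Request:
move_arm(
  plan=[
    {"tx":1.2,"ty":3.3,"rz":-0.08,"gripper":8.5},
    {"tx":2.4,"ty":6.6,"rz":-0.16,"gripper":8.5},
    {"tx":3.6,"ty":9.9,"rz":-0.24,"gripper":8.5},
    {"tx":4.8,"ty":13.2,"rz":-0.32,"gripper":8.5},
    {"tx":6.0,"ty":16.5,"rz":-0.38,"gripper":8.5},
  ],
)

```text
$.plan[0]: bad value
```

Request:
move_arm(
  plan=[
    {"tx":1.2,"ty":3.3,"gripper":8.5},
    {"tx":2.4,"ty":6.6,"gripper":8.5},
    {"tx":3.6,"ty":9.9,"gripper":8.5},
    {"tx":4.8,"ty":13.2,"gripper":8.5},
    {"tx":6.0,"ty":16.5,"gripper":8.5},
  ],
)

```text
$.plan[0]: bad value
```

Request:
move_arm(
  plan=[
    {"tx":1.2,"ty":3.3,"gripper":8.5},
    {"tx":2.4,"ty":6.6,"gripper":8.5},
    {"tx":3.6,"ty":9.9,"gripper":8.5},
    {"tx":4.8,"ty":13.2,"gripper":8.5},
    {"tx":6.2,"ty":16.7,"gripper":8.5},
  ],
)

```text
$.plan[0]: bad value
```

Run:
```python
from h import *
c=robot.calibration("wrist");im=robot.camera("wrist")
s=robot.observe();print(s["position"],s["q"],s["tool_rot"],s["contact_force"],s["torque"])
cv2.imwrite("pics/w1.png",im[:,:,::-1])
u,v=proj(c,[.453,-.039,.098],True);print(u,v)
u,v=int(u),int(v);k=im[v-75:v+75,u-80:u+80,::-1];cv2.imwrite("pics/w1c.png",cv2.resize(k,(800,750))[:600] if 0 else cv2.resize(k,(640,600),interpolation=cv2.INTER_CUBIC));print(u-80,v-75)
```

```text
[ 0.27050578 -0.5353952   0.23056307] [-1.15965200e+00  9.16147885e-02  1.23141472e+00 -3.73465828e-05
  1.81976352e+00 -5.67094739e-02] [-5.87592866e-04  9.72764534e-01  2.31794739e-01 -1.23623987e-04] [ 0.10448403  0.56894909 -0.37063028] [0.04203959 0.01742776 0.02401673]
-8.725359343224852 -104.01995477498767Traceback (most recent call last):
  File "<stdin>", line 6, in <module>
cv2.error: OpenCV(4.12.0) /io/opencv/modules/imgproc/src/resize.cpp:4208: error: (-215:Assertion failed) !ssize.empty() in function 'resize'
```

Request:
move_arm(
  plan=[
    {"tx":1.2,"ty":3.3,"tz":0,"rx":0,"ry":0,"rz":-0.08,"gripper":8.5},
    {"tx":2.4,"ty":6.6,"tz":0,"rx":0,"ry":0,"rz":-0.16,"gripper":8.5},
    {"tx":3.6,"ty":9.9,"tz":0,"rx":0,"ry":0,"rz":-0.24,"gripper":8.5},
    {"tx":4.8,"ty":13.2,"tz":0,"rx":0,"ry":0,"rz":-0.32,"gripper":8.5},
    {"tx":6.0,"ty":16.5,"tz":0,"rx":0,"ry":0,"rz":-0.38,"gripper":8.5},
  ],
)

```text
clock: 0.62
position: [0.3307, -0.369, 0.2309]
tool_rot: [-0.0, 0.999, 0.042, -0.0]
contact_force: [0.8, -0.2, 0.9]
width: 0.994
gripper_force: 0.0
```

Request:
move_arm(
  plan=[
    {"tx":1.2,"ty":3.3,"tz":0,"rx":0,"ry":0,"rz":0,"gripper":8.5},
    {"tx":2.4,"ty":6.6,"tz":0,"rx":0,"ry":0,"rz":0,"gripper":8.5},
    {"tx":3.6,"ty":9.9,"tz":0,"rx":0,"ry":0,"rz":0,"gripper":8.5},
    {"tx":4.8,"ty":13.2,"tz":0,"rx":0,"ry":0,"rz":0,"gripper":8.5},
    {"tx":6.0,"ty":16.5,"tz":0,"rx":0,"ry":0,"rz":0,"gripper":8.5},
  ],
)

```text
clock: 1.03
position: [0.3907, -0.2039, 0.2312]
tool_rot: [0.0, 0.999, 0.044, 0.0]
contact_force: [-0.3, -0.1, -0.3]
width: 0.998
gripper_force: 0.0
```

Request:
move_arm(
  plan=[
    {"tx":1.2,"ty":3.3,"tz":0,"rx":0,"ry":0,"rz":0,"gripper":8.5},
    {"tx":2.4,"ty":6.6,"tz":0,"rx":0,"ry":0,"rz":0,"gripper":8.5},
    {"tx":3.6,"ty":9.9,"tz":0,"rx":0,"ry":0,"rz":0,"gripper":8.5},
    {"tx":4.9,"ty":13.2,"tz":0,"rx":0,"ry":0,"rz":0,"gripper":8.5},
    {"tx":6.2,"ty":16.6,"tz":0,"rx":0,"ry":0,"rz":0,"gripper":8.5},
  ],
)

```text
clock: 1.45
position: [0.4527, -0.0379, 0.2313]
tool_rot: [0.0, 0.999, 0.044, 0.0]
contact_force: [0.3, 0.4, 0.8]
width: 0.997
gripper_force: 0.0
```

```bash
cat > look.py <<'E'
from h import *
import sys
def look(name,P=(.453,-.039,.09),w=80,h=75):
    s=robot.observe();c=robot.calibration("wrist");im=robot.camera("wrist")
    print(s["position"],s["q"],s["tool_rot"],s["contact_force"],s["torque"])
    cv2.imwrite(f"pics/{name}.png",im[:,:,::-1])
    u,v=proj(c,P,True);print(u,v)
    u=int(np.clip(u,w,640-w));v=int(np.clip(v,h,480-h));k=im[v-h:v+h,u-w:u+w,::-1]
    cv2.imwrite(f"pics/{name}c.png",cv2.resize(k,(640,600),interpolation=cv2.INTER_CUBIC));print(u-w,v-h)
    np.save("wcal.npy",c,allow_pickle=True)
if __name__=="__main__": look(sys.argv[1])
E
python3 look.py w1
```

```text
[ 0.45271078 -0.03786125  0.23130932] [-1.58271882e-01 -3.02144122e-01  1.59672039e+00 -1.08004461e-04
  1.84661167e+00  1.32486417e+00] [9.15205484e-05 9.99040236e-01 4.38013987e-02 1.87813693e-04] [0.29134195 0.39318633 0.78753339] [ 0.03916581 -0.01421933 -0.06556411]
319.68278865337004 219.44376233248698
239 144
```

View pics/w1c.png

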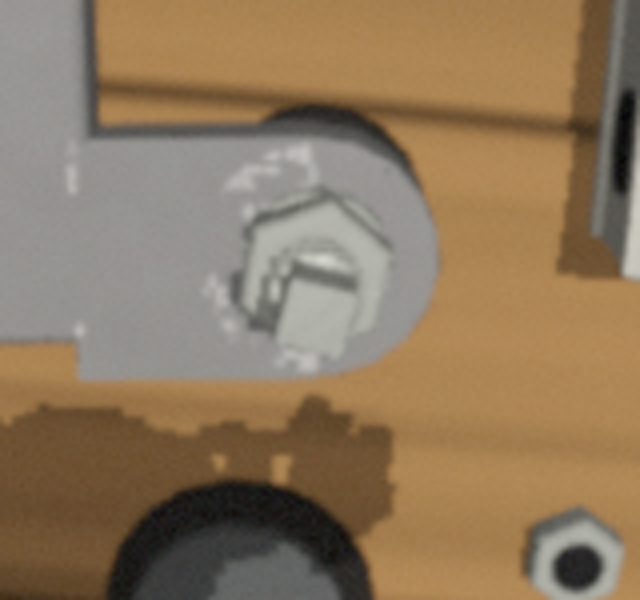

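Crop shows the foot lug with hex nut around (317,262) and the square's top face with corners near (288,271), (357,290), (345,357), (275,338), consistent with the target.

Run:
```python
from h import *
c=np.load("wcal.npy",allow_pickle=True).item()
W=lambda p,z:onz(c,239+p[0]/4-.4,144+p[1]/4-.4,z,True)
q=np.array([W(p,.098) for p in[(288,271),(357,290),(345,357),(275,338)]])
print(q,q.mean(0));
for i in range(4):
    d=q[(i+1)%4]-q[i];print(np.hypot(*d[:2]),np.arctan2(d[1],d[0]))
n=np.array([W(p,.0695) for p in[(323,190),(390,248),(378,322),(245,300),(248,222)]]);print(n)
d=n-[*q.mean(0)[:2],0];print(np.hypot(d[:,0],d[:,1]),np.arctan2(d[:,1],d[:,0]))
# lug edges
a,b=W((100,137),.052),W((330,138),.052);print(a,b,W((438,250),.052),W((80,378),.052),W((330,375),.052))
```

```text
[[ 0.4611725  -0.03120114  0.098     ]
 [ 0.45854708 -0.04477463  0.098     ]
 [ 0.44478491 -0.0437376   0.098     ]
 [ 0.44748528 -0.02978238  0.098     ]] [ 0.45299744 -0.03737394  0.098     ]
0.013825063311018005 -1.7618600747085862
0.013801183120760497 3.066381340233965
0.014214083797912136 1.3796560316112523
0.013760557149033887 -0.1032870421631766
[[ 0.47164633 -0.0372097   0.0695    ]
 [ 0.4604259  -0.05241837  0.0695    ]
 [ 0.44392606 -0.05151331  0.0695    ]
 [ 0.44635012 -0.02275149  0.0695    ]
 [ 0.46344513 -0.0221129   0.0695    ]]
[0.01864961 0.01677846 0.01679916 0.01606247 0.01849469] [ 0.00880676 -1.11214688 -2.14122174  1.99746676  0.97048174]
[0.47594332 0.01239984 0.052     ] [ 0.47976384 -0.03814462  0.052     ] [ 0.4566398  -0.06450088  0.052     ] [0.4193268  0.01441672 0.052     ] [ 0.42507828 -0.04308149  0.052     ]
```

Request:
move_arm(
  plan=[
    {"tx":0.05,"ty":0.04,"tz":-2.5,"rx":0,"ry":0,"rz":-0.06,"gripper":5},
    {"tx":0.05,"ty":0.04,"tz":-5,"rx":0,"ry":0,"rz":-0.12,"gripper":5},
    {"tx":0.05,"ty":0.04,"tz":-7.5,"rx":0,"ry":0,"rz":-0.18,"gripper":5},
    {"tx":0.05,"ty":0.04,"tz":-10,"rx":0,"ry":0,"rz":-0.23,"gripper":5},
    {"tx":0.05,"ty":0.04,"tz":-12,"rx":0,"ry":0,"rz":-0.23,"gripper":5},
  ],
)

```text
clock: 1.92
position: [0.4523, -0.0391, 0.109]
tool_rot: [-0.0, 0.997, -0.072, -0.001]
contact_force: [0.5, -0.4, -0.3]
width: 0.588
gripper_force: 0.0
```

```bash
python3 look.py w2
```

```text
[ 0.4522878  -0.03910463  0.10901179] [-1.61167209e-01 -2.99537912e-01  1.81079985e+00 -5.60311067e-05
  1.63217426e+00  1.55417228e+00] [-5.39797973e-05  9.97388999e-01 -7.22103424e-02 -9.20616364e-04] [ 0.50633325 -0.38953264 -0.33021478] [-0.00562608  0.0222014   0.01084957]
318.4705840415891 288.4016452263561
238 213
```

View pics/w2.png

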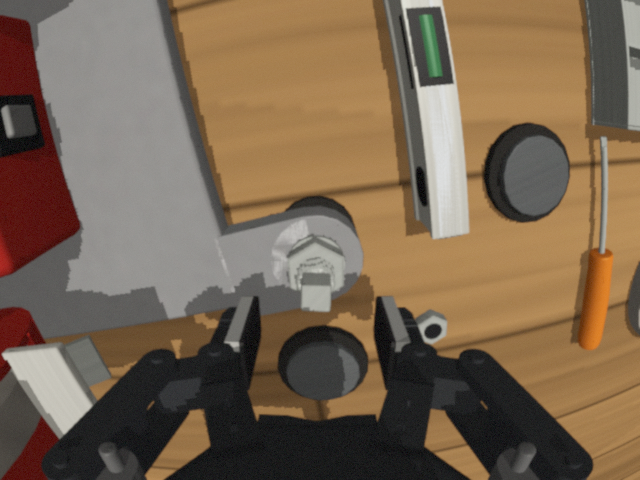

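Run:
```python
from h import *
c=np.load("wcal.npy",allow_pickle=True).item()
print([onz(c,u,v,.098,True) for u,v in((303,287),(331,286),(330,308),(303,309),(317,297.5))])
s=robot.observe();print(s["position"],s["q"][0]-s["q"][5])
```

```text
[array([ 0.45878429, -0.03258615,  0.098     ]), array([ 0.45742699, -0.04545056,  0.098     ]), array([ 0.44584208, -0.04346724,  0.098     ]), array([ 0.44714881, -0.0306939 ,  0.098     ]), array([ 0.45239084, -0.03818704,  0.098     ])]
[ 0.4504655  -0.03887439  0.10482107] -1.7133658317978488
```

Request:
move_arm(
  plan=[
    {"tx":0,"ty":0,"tz":0,"rx":0,"ry":0,"rz":0,"gripper":4.5},
    {"tx":0,"ty":0,"tz":0,"rx":0,"ry":0,"rz":0,"gripper":4.5},
    {"tx":0,"ty":0,"tz":0,"rx":0,"ry":0,"rz":0,"gripper":4.5},
    {"tx":0,"ty":0,"tz":0,"rx":0,"ry":0,"rz":0,"gripper":4.5},
    {"tx":0,"ty":0,"tz":0,"rx":0,"ry":0,"rz":0,"gripper":4.5},
  ],
)

```text
clock: 2.38
position: [0.4538, -0.0393, 0.1129]
tool_rot: [0.0, 0.997, -0.071, 0.001]
contact_force: [0.2, 0.3, 1.2]
width: 0.533
gripper_force: 0.0
```

Request:
move_arm(
  plan=[
    {"tx":-0.1,"ty":0.1,"tz":-1,"rx":0,"ry":0,"rz":0,"gripper":4.0},
    {"tx":-0.1,"ty":0.1,"tz":-2,"rx":0,"ry":0,"rz":0,"gripper":4.0},
    {"tx":-0.1,"ty":0.1,"tz":-3,"rx":0,"ry":0,"rz":0,"gripper":4.0},
    {"tx":-0.1,"ty":0.1,"tz":-3.6,"rx":0,"ry":0,"rz":0,"gripper":4.0},
    {"tx":-0.1,"ty":0.1,"tz":-3.9,"rx":0,"ry":0,"rz":0,"gripper":4.0},
  ],
)

```text
clock: 2.8
position: [0.451, -0.038, 0.0701]
tool_rot: [-0.0, 0.997, -0.071, -0.002]
contact_force: [-0.0, 0.4, 0.1]
width: 0.47
gripper_force: 0.0
```

```bash
python3 look.py w3;python3 - <<'E'
from h import *
for i in range(4):
    robot.camera("top");s=robot.observe();print(s["position"],s["contact_force"],s["torque"],s["width"])
E
```

```text
[ 0.45103871 -0.03799382  0.07008268] [-1.59207294e-01 -2.85174007e-01  1.86864463e+00 -2.24307870e-05
  1.56119698e+00  1.55374344e+00] [-1.24151392e-04  9.97473909e-01 -7.10171651e-02 -1.53249624e-03] [-0.00934841  0.3722619   0.12688959] [-0.00820578  0.00143153  0.03380139]
321.216428871069 330.1248032740725
241 255
[ 0.45140432 -0.03805401  0.07103069] [-0.31400473  0.13631937 -0.59281225] [0.00694832 0.02047188 0.00040746] 0.4668398620076852
[ 0.45185275 -0.03811043  0.07185723] [-0.30150004 -0.88751849  0.89436087] [0.06542802 0.00351749 0.00628076] 0.4721872591837252
[ 0.45216028 -0.03818263  0.07240153] [0.14871532 0.3154805  0.20368503] [-0.00635322 -0.02889855 -0.03906313] 0.46578577105458313
[ 0.45233125 -0.0381926   0.07271117] [ 0.41567782 -0.25967804  0.0531322 ] [ 0.00107896 -0.0101399  -0.02976716] 0.4635017514002287
```

View pics/w3.png

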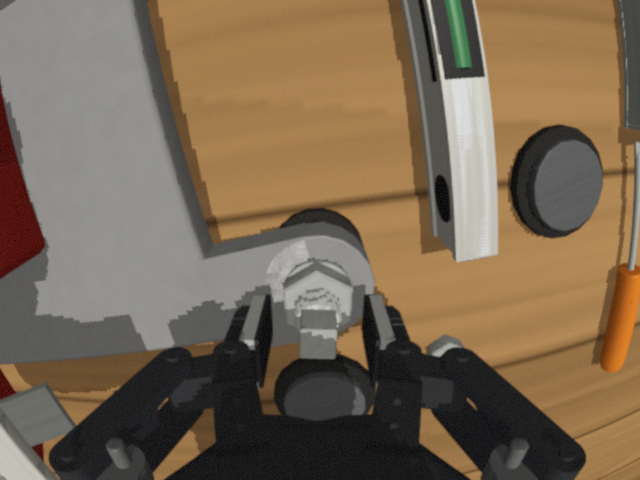

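The square, at about (318,335), stands midway between the pads at (257,330) and (378,330). Closing on it.

Request:
move_arm(
  plan=[
    {"tx":0,"ty":0,"tz":0,"rx":0,"ry":0,"rz":0,"gripper":1.0},
    {"tx":0,"ty":0,"tz":0,"rx":0,"ry":0,"rz":0,"gripper":1.0},
    {"tx":0,"ty":0,"tz":0,"rx":0,"ry":0,"rz":0,"gripper":1.0},
    {"tx":0,"ty":0,"tz":0,"rx":0,"ry":0,"rz":0,"gripper":1.0},
    {"tx":0,"ty":0,"tz":0,"rx":0,"ry":0,"rz":0,"gripper":1.0},
  ],
)

```text
clock: 3.47
position: [0.4524, -0.0384, 0.0731]
tool_rot: [0.0, 0.997, -0.071, 0.001]
contact_force: [-1.9, -1.4, 5.0]
width: 0.17
gripper_force: 58.6
```

```bash
cat > st.py <<'E'
from h import *
import sys
n=int(sys.argv[1]) if len(sys.argv)>1 else 4
T=[];F=[]
for i in range(n):
    robot.camera("top");s=robot.observe();T.append(s["torque"]);F.append(s["contact_force"])
print("t",round(s["clock"],2),"pos",s["position"].round(4),"phi",round(s["q"][0]-s["q"][5],4),"q6",round(s["q"][5],3),"F",np.mean(F,0).round(2),"T",np.mean(T,0).round(3),"Tz",np.round(np.array(T)[:,2],2),"w",round(s["width"],3),s["gripper_force"])
E
python3 st.py
```

```text
t 3.67 pos [ 0.4523 -0.0384  0.0731] phi -1.7132 q6 1.554 F [-1.74 -1.76  5.68] T [-0.231  0.296 -0.004] Tz [ 0.   -0.05 -0.02  0.05] w 0.165 58.69146108627319
```

Request:
move_arm(
  plan=[
    {"tx":0,"ty":0,"tz":0,"rx":0,"ry":0,"rz":-0.1,"gripper":1.0},
    {"tx":0,"ty":0,"tz":-0.01,"rx":0,"ry":0,"rz":-0.2,"gripper":1.0},
    {"tx":0,"ty":0,"tz":-0.01,"rx":0,"ry":0,"rz":-0.3,"gripper":1.0},
    {"tx":0,"ty":0,"tz":-0.01,"rx":0,"ry":0,"rz":-0.3,"gripper":1.0},
    {"tx":0,"ty":0,"tz":-0.01,"rx":0,"ry":0,"rz":-0.3,"gripper":1.0},
  ],
)

```text
clock: 4.08
position: [0.4524, -0.0384, 0.073]
tool_rot: [0.0, 0.976, -0.22, 0.001]
contact_force: [-2.0, -1.6, 6.1]
width: 0.171
gripper_force: 58.9
```

```bash
python3 st.py
```

```text
t 4.28 pos [ 0.4524 -0.0384  0.073 ] phi -2.0132 q6 1.854 F [-1.36 -0.52  5.03] T [-0.257  0.287  0.002] Tz [-0.04  0.03 -0.01  0.03] w 0.174 58.864211440086365
```

Create st.py:
```python
from h import *
import sys
n=int(sys.argv[1]) if len(sys.argv)>1 else 4
s=robot.observe();T=[s["torque"][2]];F=[s["contact_force"]];U=[s["tau"][5]];V=[s["joint_vel"][5]]
for i in range(n):
    robot.camera("top");s=robot.observe();T.append(s["torque"][2]);F.append(s["contact_force"]);U.append(s["tau"][5]);V.append(s["joint_vel"][5])
print("t",round(s["clock"],2),"pos",s["position"].round(4),"phi",round(s["q"][0]-s["q"][5],4),"q6",round(s["q"][5],3),"F",np.mean(F,0).round(1),"Tz",np.round(T,2),"tau6",np.round(U,2),"v",np.round(V,2),"w",round(s["width"],3))
```

```text
(no output)
```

Request:
move_arm(
  plan=[
    {"tx":0,"ty":0,"tz":0,"rx":0,"ry":0,"rz":-0.04,"gripper":1.0},
    {"tx":0,"ty":0,"tz":0,"rx":0,"ry":0,"rz":-0.08,"gripper":1.0},
    {"tx":0,"ty":0,"tz":0,"rx":0,"ry":0,"rz":-0.12,"gripper":1.0},
    {"tx":0,"ty":0,"tz":-0.01,"rx":0,"ry":0,"rz":-0.16,"gripper":1.0},
    {"tx":0,"ty":0,"tz":-0.01,"rx":0,"ry":0,"rz":-0.2,"gripper":1.0},
  ],
)

```text
clock: 4.7
position: [0.4524, -0.0384, 0.0729]
tool_rot: [0.0, 0.949, -0.316, 0.001]
contact_force: [-2.1, -1.0, 5.0]
width: 0.171
gripper_force: 58.9
```

```bash
python3 st.py 3
```

```text
t 4.85 pos [ 0.4524 -0.0384  0.0729] phi -2.2133 q6 2.054 F [-1.8 -1.6  5.5] Tz [0.12 0.08 0.08 0.02] tau6 [-0.47 -0.03  0.46  0.17] v [ 0.48 -0.08 -0.04 -0.01] w 0.171
```

Request:
move_arm(
  plan=[
    {"tx":0,"ty":0,"tz":0,"rx":0,"ry":0,"rz":-0.04,"gripper":1.0},
    {"tx":0,"ty":0,"tz":0,"rx":0,"ry":0,"rz":-0.08,"gripper":1.0},
    {"tx":0,"ty":0,"tz":0,"rx":0,"ry":0,"rz":-0.12,"gripper":1.0},
    {"tx":0,"ty":0,"tz":-0.01,"rx":0,"ry":0,"rz":-0.16,"gripper":1.0},
    {"tx":0,"ty":0,"tz":-0.01,"rx":0,"ry":0,"rz":-0.2,"gripper":1.0},
  ],
)

```text
clock: 5.27
position: [0.4524, -0.0384, 0.0728]
tool_rot: [0.0, 0.912, -0.41, 0.001]
contact_force: [-1.9, -0.7, 5.9]
width: 0.17
gripper_force: 58.9
```

```bash
python3 st.py 1
```

```text
t 5.32 pos [ 0.4524 -0.0384  0.0728] phi -2.4174 q6 2.258 F [-2.1 -0.9  5.6] Tz [0.17 0.09] tau6 [-0.47 -0.03] v [ 0.48 -0.08] w 0.17
```

Request:
move_arm(
  plan=[
    {"tx":0,"ty":0,"tz":0,"rx":0,"ry":0,"rz":-0.04,"gripper":1.0},
    {"tx":0,"ty":0,"tz":0,"rx":0,"ry":0,"rz":-0.08,"gripper":1.0},
    {"tx":0,"ty":0,"tz":0,"rx":0,"ry":0,"rz":-0.12,"gripper":1.0},
    {"tx":0,"ty":0,"tz":-0.01,"rx":0,"ry":0,"rz":-0.16,"gripper":1.0},
    {"tx":0,"ty":0,"tz":-0.01,"rx":0,"ry":0,"rz":-0.2,"gripper":1.0},
  ],
)

```text
clock: 5.73
position: [0.4524, -0.0384, 0.0727]
tool_rot: [-0.0, 0.867, -0.499, 0.001]
contact_force: [-1.3, -1.8, 5.7]
width: 0.171
gripper_force: 58.9
```

```bash
python3 st.py 1
```

```text
t 5.78 pos [ 0.4524 -0.0384  0.0727] phi -2.6174 q6 2.458 F [-1.8 -1.9  5.6] Tz [0.18 0.11] tau6 [-0.47 -0.02] v [ 0.48 -0.08] w 0.174
```

Request:
move_arm(
  plan=[
    {"tx":0,"ty":0,"tz":0,"rx":0,"ry":0,"rz":0,"gripper":4.0},
    {"tx":0,"ty":0,"tz":0,"rx":0,"ry":0,"rz":0,"gripper":4.0},
    {"tx":0,"ty":0,"tz":0,"rx":0,"ry":0,"rz":0,"gripper":4.0},
    {"tx":0,"ty":0,"tz":0,"rx":0,"ry":0,"rz":0.1,"gripper":4.0},
    {"tx":0,"ty":0,"tz":0,"rx":0,"ry":0,"rz":0.22,"gripper":4.0},
  ],
)

```text
clock: 6.2
position: [0.4519, -0.038, 0.0714]
tool_rot: [-0.0, 0.918, -0.397, -0.0]
contact_force: [0.3, -1.1, -0.9]
width: 0.468
gripper_force: 0.0
```

Request:
move_arm(
  plan=[
    {"tx":0,"ty":0,"tz":0,"rx":0,"ry":0,"rz":0.12,"gripper":4.0},
    {"tx":0,"ty":0,"tz":0,"rx":0,"ry":0,"rz":0.24,"gripper":4.0},
    {"tx":0,"ty":0,"tz":0,"rx":0,"ry":0,"rz":0.36,"gripper":4.0},
    {"tx":0,"ty":0,"tz":0,"rx":0,"ry":0,"rz":0.48,"gripper":4.0},
    {"tx":0,"ty":0,"tz":0,"rx":0,"ry":0,"rz":0.6,"gripper":4.0},
  ],
)

```text
clock: 6.62
position: [0.4519, -0.038, 0.0714]
tool_rot: [-0.0, 0.994, -0.108, -0.0]
contact_force: [0.0, 0.8, 1.0]
width: 0.468
gripper_force: 0.0
```

Request:
move_arm(
  plan=[
    {"tx":0,"ty":0,"tz":0,"rx":0,"ry":0,"rz":0.12,"gripper":4.0},
    {"tx":0,"ty":0,"tz":0,"rx":0,"ry":0,"rz":0.24,"gripper":4.0},
    {"tx":0,"ty":0,"tz":0,"rx":0,"ry":0,"rz":0.36,"gripper":4.0},
    {"tx":0,"ty":0,"tz":0,"rx":0,"ry":0,"rz":0.48,"gripper":4.0},
    {"tx":0,"ty":0,"tz":0,"rx":0,"ry":0,"rz":0.6,"gripper":4.0},
  ],
)

```text
clock: 7.03
position: [0.4519, -0.038, 0.0714]
tool_rot: [-0.0, 0.982, 0.191, -0.0]
contact_force: [-0.5, 0.2, 0.8]
width: 0.465
gripper_force: 0.0
```

Request:
move_arm(
  plan=[
    {"tx":0,"ty":0,"tz":0,"rx":0,"ry":0,"rz":0.1,"gripper":4.0},
    {"tx":0,"ty":0,"tz":0,"rx":0,"ry":0,"rz":0.15,"gripper":4.0},
    {"tx":0,"ty":0,"tz":0,"rx":0,"ry":0,"rz":0.15,"gripper":4.0},
    {"tx":0,"ty":0,"tz":0,"rx":0,"ry":0,"rz":0.15,"gripper":4.0},
    {"tx":0,"ty":0,"tz":0,"rx":0,"ry":0,"rz":0.15,"gripper":3.0},
  ],
)

```text
clock: 7.45
position: [0.452, -0.0381, 0.0716]
tool_rot: [-0.0, 0.966, 0.26, -0.0]
contact_force: [-0.6, 0.5, 0.6]
width: 0.357
gripper_force: 0.0
```

```bash
python3 st.py 1
```

```text
t 7.5 pos [ 0.452  -0.0381  0.0717] phi -1.0442 q6 0.885 F [-0.2  0.4  0.3] Tz [-0.02 -0.04] tau6 [-0.01  0.01] v [-0.   -0.01] w 0.353
```

Request:
move_arm(
  plan=[
    {"tx":0,"ty":0,"tz":0,"rx":0,"ry":0,"rz":0,"gripper":1.0},
    {"tx":0,"ty":0,"tz":0,"rx":0,"ry":0,"rz":0,"gripper":1.0},
    {"tx":0,"ty":0,"tz":0,"rx":0,"ry":0,"rz":0,"gripper":1.0},
    {"tx":0,"ty":0,"tz":0,"rx":0,"ry":0,"rz":0,"gripper":1.0},
    {"tx":0,"ty":0,"tz":0,"rx":0,"ry":0,"rz":0,"gripper":1.0},
  ],
)

```text
clock: 7.92
position: [0.4523, -0.0385, 0.0721]
tool_rot: [0.0, 0.965, 0.261, 0.0]
contact_force: [0.3, -2.4, 2.1]
width: 0.179
gripper_force: 58.6
```

Request:
move_arm(
  plan=[
    {"tx":0,"ty":0,"tz":0,"rx":0,"ry":0,"rz":-0.04,"gripper":1.0},
    {"tx":0,"ty":0,"tz":0,"rx":0,"ry":0,"rz":-0.08,"gripper":1.0},
    {"tx":0,"ty":0,"tz":0,"rx":0,"ry":0,"rz":-0.12,"gripper":1.0},
    {"tx":0,"ty":0,"tz":-0.01,"rx":0,"ry":0,"rz":-0.16,"gripper":1.0},
    {"tx":0,"ty":0,"tz":-0.01,"rx":0,"ry":0,"rz":-0.2,"gripper":1.0},
  ],
)

```text
clock: 8.33
position: [0.4523, -0.0384, 0.0721]
tool_rot: [0.0, 0.987, 0.162, 0.0]
contact_force: [0.1, -3.0, 1.1]
width: 0.175
gripper_force: 58.7
```

```bash
python3 st.py 1
```

```text
t 8.38 pos [ 0.4523 -0.0385  0.072 ] phi -1.2473 q6 1.088 F [ 0.3 -2.8  1.4] Tz [0.19 0.06] tau6 [-0.47 -0.11] v [ 0.48 -0.1 ] w 0.171
```

Total about 1.1 rad, still running free. Continuing.

Request:
move_arm(
  plan=[
    {"tx":0,"ty":0,"tz":0,"rx":0,"ry":0,"rz":-0.04,"gripper":1.0},
    {"tx":0,"ty":0,"tz":0,"rx":0,"ry":0,"rz":-0.08,"gripper":1.0},
    {"tx":0,"ty":0,"tz":0,"rx":0,"ry":0,"rz":-0.12,"gripper":1.0},
    {"tx":0,"ty":0,"tz":-0.01,"rx":0,"ry":0,"rz":-0.16,"gripper":1.0},
    {"tx":0,"ty":0,"tz":-0.01,"rx":0,"ry":0,"rz":-0.2,"gripper":1.0},
  ],
)

```text
clock: 8.8
position: [0.4522, -0.0384, 0.072]
tool_rot: [0.0, 0.998, 0.064, 0.0]
contact_force: [1.4, -2.9, 1.8]
width: 0.172
gripper_force: 58.7
```

```bash
python3 st.py 1
```

```text
t 8.85 pos [ 0.4522 -0.0384  0.072 ] phi -1.446 q6 1.287 F [ 1.  -2.6  2. ] Tz [0.41 0.28] tau6 [-0.25  0.12] v [ 0.47 -0.09] w 0.169
```

Request:
move_arm(
  plan=[
    {"tx":0,"ty":0,"tz":0,"rx":0,"ry":0,"rz":0,"gripper":1.0},
    {"tx":0,"ty":0,"tz":0,"rx":0,"ry":0,"rz":-0.02,"gripper":1.0},
    {"tx":0,"ty":0,"tz":0,"rx":0,"ry":0,"rz":-0.04,"gripper":1.0},
    {"tx":0,"ty":0,"tz":0,"rx":0,"ry":0,"rz":-0.06,"gripper":1.0},
    {"tx":0,"ty":0,"tz":0,"rx":0,"ry":0,"rz":-0.08,"gripper":1.0},
  ],
)

```text
clock: 9.27
position: [0.4522, -0.0384, 0.072]
tool_rot: [0.0, 1.0, 0.023, 0.0]
contact_force: [0.8, -3.5, 2.6]
width: 0.174
gripper_force: 58.9
```

```bash
python3 st.py 3
```

```text
t 9.42 pos [ 0.4523 -0.0384  0.0719] phi -1.5231 q6 1.364 F [ 1.  -4.5  3.3] Tz [0.5  0.35 0.4  0.34] tau6 [0.18 0.31 0.62 0.48] v [ 0.24 -0.05 -0.02 -0.01] w 0.175
```

Request:
move_arm(
  plan=[
    {"tx":0,"ty":0,"tz":0,"rx":0,"ry":0,"rz":0,"gripper":1.0},
    {"tx":0,"ty":0,"tz":0,"rx":0,"ry":0,"rz":0,"gripper":1.0},
    {"tx":0,"ty":0,"tz":0,"rx":0,"ry":0,"rz":-0.01,"gripper":1.0},
    {"tx":0,"ty":0,"tz":0,"rx":0,"ry":0,"rz":-0.03,"gripper":1.0},
    {"tx":0,"ty":0,"tz":0,"rx":0,"ry":0,"rz":-0.05,"gripper":1.0},
  ],
)

```text
clock: 9.83
position: [0.4522, -0.0384, 0.0719]
tool_rot: [0.0, 1.0, -0.001, 0.0]
contact_force: [0.7, -5.4, 4.3]
width: 0.171
gripper_force: 58.9
```

```bash
python3 st.py 3
```

```text
t 9.98 pos [ 0.4523 -0.0384  0.0719] phi -1.5729 q6 1.414 F [ 0.6 -5.   3.9] Tz [0.55 0.51 0.45 0.4 ] tau6 [0.24 0.44 0.67 0.52] v [ 0.24 -0.04 -0.02 -0.  ] w 0.169
```

Request:
move_arm(
  plan=[
    {"tx":0,"ty":0,"tz":0,"rx":0,"ry":0,"rz":0,"gripper":5.5},
    {"tx":0,"ty":0,"tz":0,"rx":0,"ry":0,"rz":0,"gripper":5.5},
    {"tx":0,"ty":0,"tz":0,"rx":0,"ry":0,"rz":0,"gripper":5.5},
    {"tx":0,"ty":0,"tz":1,"rx":0,"ry":0,"rz":0,"gripper":5.5},
    {"tx":0,"ty":0,"tz":2,"rx":0,"ry":0,"rz":0,"gripper":5.5},
  ],
)

```text
clock: 10.4
position: [0.4514, -0.0377, 0.0915]
tool_rot: [-0.0, 1.0, -0.001, -0.001]
contact_force: [0.8, -0.1, 0.1]
width: 0.64
gripper_force: 0.0
```

Request:
move_arm(
  plan=[
    {"tx":0,"ty":0,"tz":1.5,"rx":0,"ry":0,"rz":0.12,"gripper":5.5},
    {"tx":0,"ty":0,"tz":3,"rx":0,"ry":0,"rz":0.24,"gripper":5.5},
    {"tx":0,"ty":0,"tz":4,"rx":0,"ry":0,"rz":0.36,"gripper":5.5},
    {"tx":0,"ty":0,"tz":5,"rx":0,"ry":0,"rz":0.48,"gripper":5.5},
    {"tx":0,"ty":0,"tz":6,"rx":0,"ry":0,"rz":0.6,"gripper":5.5},
  ],
)

```text
clock: 10.82
position: [0.4523, -0.038, 0.1537]
tool_rot: [0.0, 0.955, 0.297, 0.001]
contact_force: [0.9, 0.5, -0.4]
width: 0.642
gripper_force: 0.0
```

```bash
python3 st.py 3; python3 look.py w4
```

```text
t 10.97 pos [ 0.4527 -0.0381  0.1534] phi -0.9761 q6 0.817 F [ 0.5 -0.   0.5] Tz [ 0.   -0.06 -0.01 -0.01] tau6 [ 1.91  0.6  -1.53 -0.62] v [-1.43  0.29  0.15  0.04] w 0.646
[ 0.45271821 -0.03811937  0.15342186] [-1.59107509e-01 -3.12362993e-01  1.74251040e+00  2.65053223e-04
  1.70858771e+00  8.16976541e-01] [5.11959229e-04 9.56108091e-01 2.93010681e-01 1.34033342e-03] [-0.33850476 -0.06858469  0.49460276] [-0.02035605 -0.00361824 -0.01492937]
320.1573896443842 257.6893631495964
240 182
```

View pics/w4c.png

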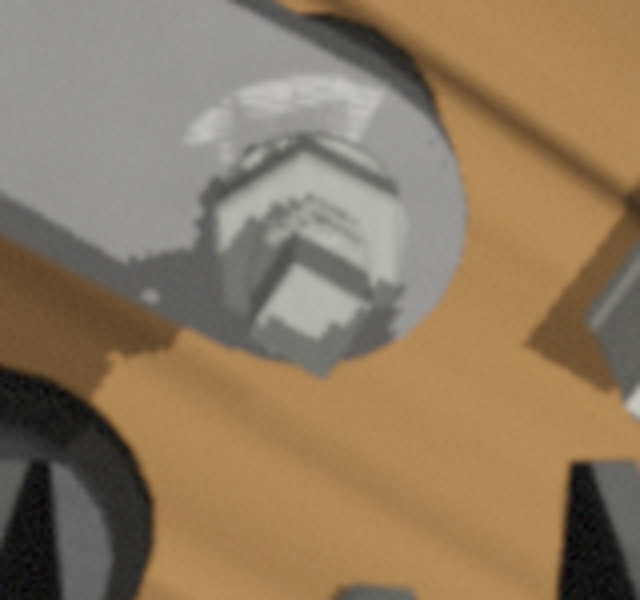

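Run:
```python
from h import *
c=np.load("wcal.npy",allow_pickle=True).item()
W=lambda p,z:onz(c,240+p[0]/4-.4,182+p[1]/4-.4,z,True)
n=np.array([W(p,.069) for p in[(305,150),(399,197),(217,203)]])
for a,b in((0,1),(0,2),(1,2)):
    d=n[b]-n[a];print(np.hypot(*d[:2]),np.arctan2(d[1],d[0]))
for a,b in(((217,203),(222,300)),((405,200),(399,285))):
    a=W(a,.069);b=W(b,.069);d=b-a;print(np.hypot(*d[:2]),np.arctan2(d[1],d[0]))
for p in((300,263),(372,297),(325,377),(252,325)): print(W(p,.098))
```

```text
0.017047189332416012 -1.456367591622592
0.01673140890026202 2.7233232386040767
0.0293300804752106 2.198933383817703
0.016838490082641232 -2.5192067626247368
0.014703035814143789 -2.593379154665935
[ 0.45911814 -0.03091326  0.098     ]
[ 0.46057157 -0.04240599  0.098     ]
[ 0.44633354 -0.04392997  0.098     ]
[ 0.44727638 -0.03050148  0.098     ]
```

Request:
move_arm(
  plan=[
    {"tx":0,"ty":0,"tz":-1.8,"rx":0,"ry":0,"rz":0.02,"gripper":5},
    {"tx":0,"ty":0,"tz":-3.6,"rx":0,"ry":0,"rz":0.02,"gripper":5},
    {"tx":0,"ty":0,"tz":-5.4,"rx":0,"ry":0,"rz":0.02,"gripper":5},
    {"tx":0,"ty":0,"tz":-7.0,"rx":0,"ry":0,"rz":0.02,"gripper":5},
    {"tx":0,"ty":0,"tz":-8.0,"rx":0,"ry":0,"rz":0.02,"gripper":5},
  ],
)

```text
clock: 11.43
position: [0.4507, -0.0379, 0.0689]
tool_rot: [-0.001, 0.953, 0.303, -0.002]
contact_force: [-0.1, 0.3, -0.2]
width: 0.583
gripper_force: 0.0
```

Request:
move_arm(
  plan=[
    {"tx":0,"ty":0,"tz":0,"rx":0,"ry":0,"rz":0,"gripper":5},
    {"tx":0,"ty":0,"tz":-0.4,"rx":0,"ry":0,"rz":0,"gripper":5},
    {"tx":0,"ty":0,"tz":-0.8,"rx":0,"ry":0,"rz":0,"gripper":5},
    {"tx":0,"ty":0,"tz":-1.2,"rx":0,"ry":0,"rz":0,"gripper":5},
    {"tx":0,"ty":0,"tz":-1.5,"rx":0,"ry":0,"rz":0,"gripper":5},
  ],
)

```text
clock: 11.85
position: [0.4524, -0.0382, 0.057]
tool_rot: [0.0, 0.953, 0.304, 0.0]
contact_force: [-0.5, -0.1, 0.0]
width: 0.584
gripper_force: 0.0
```

```bash
python3 st.py 4
```

```text
t 12.05 pos [ 0.4522 -0.0382  0.0569] phi -0.9531 q6 0.794 F [-0.4  0.1 -0.1] Tz [-0.05  0.01  0.03 -0.01 -0.03] tau6 [0.01 0.01 0.   0.   0.  ] v [-0. -0.  0. -0.  0.] w 0.587
```

Request:
move_arm(
  plan=[
    {"tx":0,"ty":0,"tz":-0.15,"rx":0,"ry":0,"rz":0,"gripper":4},
    {"tx":0,"ty":0,"tz":-0.15,"rx":0,"ry":0,"rz":0,"gripper":2},
    {"tx":0,"ty":0,"tz":-0.15,"rx":0,"ry":0,"rz":0,"gripper":2},
    {"tx":0,"ty":0,"tz":-0.15,"rx":0,"ry":0,"rz":0,"gripper":2},
    {"tx":0,"ty":0,"tz":-0.15,"rx":0,"ry":0,"rz":0,"gripper":2},
  ],
)

```text
clock: 12.47
position: [0.4524, -0.0385, 0.0556]
tool_rot: [0.0, 0.953, 0.304, 0.0]
contact_force: [-0.1, -0.9, 1.7]
width: 0.331
gripper_force: 61.7
```

```bash
python3 st.py 2;  python3 look.py w5
```

```text
t 12.57 pos [ 0.4524 -0.0385  0.0556] phi -0.9532 q6 0.794 F [ 0.3 -1.5  1.6] Tz [-0.02 -0.01  0.01] tau6 [-0. -0. -0.] v [-0. -0.  0.] w 0.333
[ 0.45238034 -0.03846402  0.05560382] [-1.59383355e-01 -2.76571917e-01  1.88769309e+00 -5.27255901e-04
  1.52943372e+00  7.93797641e-01] [4.69217717e-04 9.52693192e-01 3.03933124e-01 3.44171660e-04] [ 0.75340939 -1.55063469  1.22521462] [-0.39858051 -0.11346808  0.01124316]
322.5106909872112 357.6723504963755
242 282
```

View pics/w5c.png

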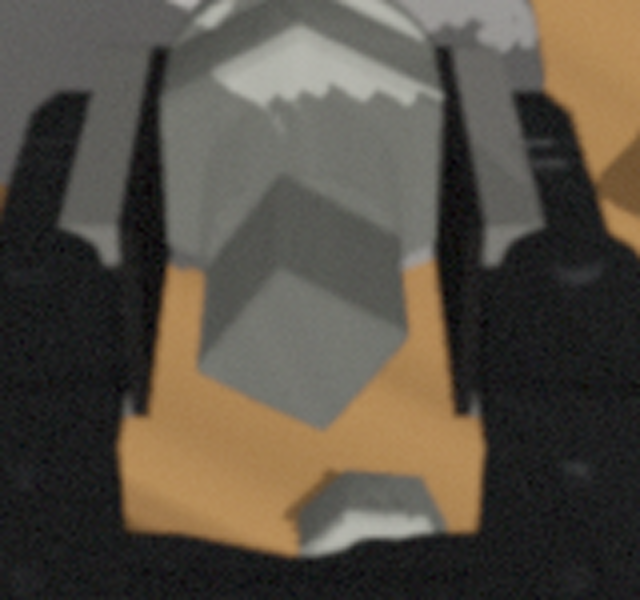

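The pads bear flat on both hexagon flats, around (160,150) and (445,150) in the crop. Running the nut down.

Request:
move_arm(
  plan=[
    {"tx":0,"ty":0,"tz":0,"rx":0,"ry":0,"rz":-0.1,"gripper":2},
    {"tx":0,"ty":0,"tz":-0.01,"rx":0,"ry":0,"rz":-0.2,"gripper":2},
    {"tx":0,"ty":0,"tz":-0.01,"rx":0,"ry":0,"rz":-0.3,"gripper":2},
    {"tx":0,"ty":0,"tz":-0.01,"rx":0,"ry":0,"rz":-0.4,"gripper":2},
    {"tx":0,"ty":0,"tz":-0.02,"rx":0,"ry":0,"rz":-0.45,"gripper":2},
  ],
)

```text
clock: 13.03
position: [0.4524, -0.0384, 0.0554]
tool_rot: [0.0, 0.997, 0.081, 0.0]
contact_force: [0.1, -2.6, 3.6]
width: 0.331
gripper_force: 62.0
```

```bash
python3 st.py 2
```

```text
t 13.13 pos [ 0.4524 -0.0384  0.0554] phi -1.4036 q6 1.244 F [ 0.2 -3.   3.7] Tz [ 0.05 -0.07 -0.09] tau6 [-0.07 -0.04  0.59] v [ 0.53 -0.14 -0.06] w 0.334
```

Request:
move_arm(
  plan=[
    {"tx":0,"ty":0,"tz":0,"rx":0,"ry":0,"rz":-0.06,"gripper":2},
    {"tx":0,"ty":0,"tz":-0.01,"rx":0,"ry":0,"rz":-0.12,"gripper":2},
    {"tx":0,"ty":0,"tz":-0.01,"rx":0,"ry":0,"rz":-0.18,"gripper":2},
    {"tx":0,"ty":0,"tz":-0.01,"rx":0,"ry":0,"rz":-0.24,"gripper":2},
    {"tx":0,"ty":0,"tz":-0.01,"rx":0,"ry":0,"rz":-0.28,"gripper":2},
  ],
)

```text
clock: 13.55
position: [0.4523, -0.0384, 0.0553]
tool_rot: [0.0, 0.998, -0.056, 0.0]
contact_force: [1.0, -2.9, 3.8]
width: 0.332
gripper_force: 62.0
```

```bash
python3 st.py 1
```

```text
t 13.6 pos [ 0.4523 -0.0384  0.0553] phi -1.6855 q6 1.526 F [ 0.9 -2.7  3.3] Tz [ 0.03 -0.06] tau6 [-0.3  -0.09] v [ 0.45 -0.1 ] w 0.332
```

Request:
move_arm(
  plan=[
    {"tx":0,"ty":0,"tz":0,"rx":0,"ry":0,"rz":-0.06,"gripper":2},
    {"tx":0,"ty":0,"tz":-0.01,"rx":0,"ry":0,"rz":-0.12,"gripper":2},
    {"tx":0,"ty":0,"tz":-0.01,"rx":0,"ry":0,"rz":-0.18,"gripper":2},
    {"tx":0,"ty":0,"tz":-0.01,"rx":0,"ry":0,"rz":-0.24,"gripper":2},
    {"tx":0,"ty":0,"tz":-0.01,"rx":0,"ry":0,"rz":-0.3,"gripper":2},
  ],
)

```text
clock: 14.02
position: [0.4523, -0.0384, 0.0552]
tool_rot: [0.0, 0.979, -0.205, 0.0]
contact_force: [0.9, -2.2, 3.4]
width: 0.329
gripper_force: 62.0
```

```bash
python3 st.py 1
```

```text
t 14.07 pos [ 0.4523 -0.0384  0.0552] phi -1.9868 q6 1.827 F [ 0.3 -3.   3.5] Tz [ 0.14 -0.15] tau6 [-0.88 -0.3 ] v [ 0.72 -0.14] w 0.334
```

Turned 1.03 rad so far, and the nut is still free.

Request:
move_arm(
  plan=[
    {"tx":0,"ty":0,"tz":0,"rx":0,"ry":0,"rz":-0.06,"gripper":2},
    {"tx":0,"ty":0,"tz":-0.01,"rx":0,"ry":0,"rz":-0.12,"gripper":2},
    {"tx":0,"ty":0,"tz":-0.01,"rx":0,"ry":0,"rz":-0.18,"gripper":2},
    {"tx":0,"ty":0,"tz":-0.01,"rx":0,"ry":0,"rz":-0.24,"gripper":2},
    {"tx":0,"ty":0,"tz":-0.01,"rx":0,"ry":0,"rz":-0.3,"gripper":2},
  ],
)

```text
clock: 14.48
position: [0.4523, -0.0384, 0.0551]
tool_rot: [0.0, 0.938, -0.348, 0.0]
contact_force: [0.8, -3.2, 4.2]
width: 0.33
gripper_force: 62.1
```

```bash
python3 st.py 1
```

```text
t 14.53 pos [ 0.4523 -0.0384  0.0551] phi -2.2853 q6 2.126 F [ 0.8 -3.4  4.3] Tz [0.46 0.19] tau6 [-0.49  0.12] v [ 0.71 -0.13] w 0.33
```

Request:
move_arm(
  plan=[
    {"tx":0,"ty":0,"tz":0,"rx":0,"ry":0,"rz":-0.06,"gripper":2},
    {"tx":0,"ty":0,"tz":0,"rx":0,"ry":0,"rz":-0.12,"gripper":2},
    {"tx":0,"ty":0,"tz":0,"rx":0,"ry":0,"rz":-0.14,"gripper":2},
    {"tx":0,"ty":0,"tz":0,"rx":0,"ry":0,"rz":-0.16,"gripper":2},
    {"tx":0,"ty":0,"tz":0,"rx":0,"ry":0,"rz":-0.18,"gripper":2},
  ],
)

```text
clock: 14.95
position: [0.4523, -0.0384, 0.055]
tool_rot: [0.0, 0.902, -0.431, 0.0]
contact_force: [1.1, -4.6, 5.1]
width: 0.327
gripper_force: 62.3
```

```bash
python3 st.py 2
```

```text
t 15.05 pos [ 0.4523 -0.0384  0.055 ] phi -2.462 q6 2.303 F [ 1.5 -4.   5.5] Tz [0.78 0.79 0.62] tau6 [0.45 0.62 0.84] v [ 0.25 -0.04 -0.01] w 0.327
```

Request:
move_arm(
  plan=[
    {"tx":0,"ty":0,"tz":0,"rx":0,"ry":0,"rz":-0.04,"gripper":2},
    {"tx":0,"ty":0,"tz":0,"rx":0,"ry":0,"rz":-0.07,"gripper":2},
    {"tx":0,"ty":0,"tz":0,"rx":0,"ry":0,"rz":-0.09,"gripper":2},
    {"tx":0,"ty":0,"tz":0,"rx":0,"ry":0,"rz":-0.11,"gripper":2},
    {"tx":0,"ty":0,"tz":0,"rx":0,"ry":0,"rz":-0.13,"gripper":2},
  ],
)

```text
clock: 15.47
position: [0.4524, -0.0384, 0.055]
tool_rot: [0.0, 0.873, -0.489, 0.001]
contact_force: [1.8, -4.6, 5.6]
width: 0.333
gripper_force: 62.5
```

```bash
python3 st.py 2
```

```text
t 15.57 pos [ 0.4523 -0.0384  0.055 ] phi -2.5916 q6 2.432 F [ 1.7 -4.5  4.8] Tz [0.96 1.03 0.9 ] tau6 [0.74 0.92 1.09] v [ 0.24 -0.04 -0.02] w 0.327
```

Request:
move_arm(
  plan=[
    {"tx":0,"ty":0,"tz":0,"rx":0,"ry":0,"rz":0,"gripper":6},
    {"tx":0,"ty":0,"tz":0,"rx":0,"ry":0,"rz":0,"gripper":6},
    {"tx":0,"ty":0,"tz":0,"rx":0,"ry":0,"rz":0,"gripper":6},
    {"tx":0,"ty":0,"tz":0,"rx":0,"ry":0,"rz":0,"gripper":6},
    {"tx":0,"ty":0,"tz":1,"rx":0,"ry":0,"rz":0,"gripper":6},
  ],
)

```text
clock: 15.98
position: [0.4505, -0.0377, 0.0624]
tool_rot: [0.001, 0.872, -0.489, -0.002]
contact_force: [0.3, 0.0, -0.3]
width: 0.7
gripper_force: 0.0
```

Request:
move_arm(
  plan=[
    {"tx":0,"ty":0,"tz":1.5,"rx":0,"ry":0,"rz":0,"gripper":6},
    {"tx":0,"ty":0,"tz":3.5,"rx":0,"ry":0,"rz":0,"gripper":6},
    {"tx":0,"ty":0,"tz":6,"rx":0,"ry":0,"rz":0,"gripper":6},
    {"tx":0,"ty":0,"tz":8.5,"rx":0,"ry":0,"rz":0,"gripper":6},
    {"tx":0,"ty":0,"tz":11,"rx":0,"ry":0,"rz":0,"gripper":6},
  ],
)

```text
clock: 16.4
position: [0.4518, -0.038, 0.1765]
tool_rot: [-0.0, 0.872, -0.489, -0.0]
contact_force: [0.3, -0.2, 1.0]
width: 0.702
gripper_force: 0.0
```

```bash
python3 st.py 6; python3 look.py w6
```

```text
t 16.7 pos [ 0.4515 -0.038   0.1736] phi -2.593 q6 2.434 F [-0.1  0.   0.7] Tz [ 0.01  0.05  0.06 -0.02 -0.02  0.02  0.01] tau6 [ 0. -0.  0.  0. -0. -0. -0.] v [ 0. -0. -0.  0. -0. -0. -0.] w 0.703
[ 0.45154783 -0.03800516  0.17362134] [-1.59180656e-01 -3.11871053e-01  1.70647632e+00  1.48630258e-04
  1.74888468e+00  2.43377604e+00] [ 2.58312248e-04  8.72222687e-01 -4.89108044e-01 -9.15729355e-04] [-0.38833677  0.35487445  0.56630015] [0.03199747 0.01203296 0.01200278]
315.85595059227194 241.07267493456615
235 166
```

View pics/w6c.png

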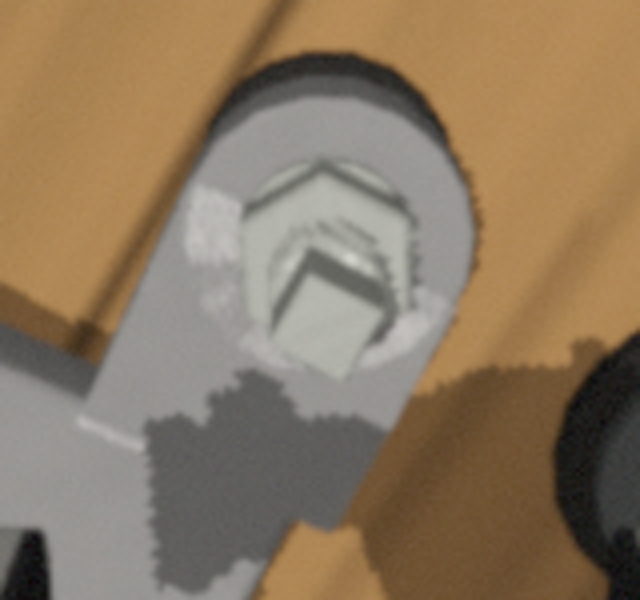

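Run:
```python
from h import *
c=np.load("wcal.npy",allow_pickle=True).item()
q=np.array([onz(c,235+u/4-.4,166+v/4-.4,.098,True) for u,v in((313,272),(388,312),(343,380),(272,338))])
for i in range(4):
    d=q[(i+1)%4]-q[i];print(np.hypot(*d[:2]).round(4),(np.arctan2(d[1],d[0])+np.pi/4)%(np.pi/2)-np.pi/4)
```

```text
0.0134 0.03447769736630901
0.0135 0.0016556769539741722
0.0133 -0.021143056280774286
0.0127 0.012775783968951515
```

The square is within about 0.01 rad of where I left it, so the screw setting held. Handing in.

```bash
python3 -c "
from plant import robot
print(robot.job_done())"
```

```text
the job is handed in; nothing more can be done
None
```

I wound the levelling screw down until it bore on its pad at about 0.58 N m, then nipped the jam nut at about 1.05 N m without the screw visibly turning; the job is handed in, but no verdict came back.

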